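# Cam-lock the cap onto the glaze tank's slanted neck

### The job

Close the small glaze tank: with its two red cam arms still raised, set the loose cam cap squarely and fully home on the tank's slanted filler neck. Then swing both arms down together, so that neither is nearly down while the other is still up, until both lie flat along the neck and lock the cap; let go, and leave everything else where it stands.

Things in the scene. Friction and masses are not known exactly. Their poses are not given: they have to be found in the camera images.
- cap_grip (a point): Centre of the grip block on the loose aluminium cam cap: 22 mm thick along x, 34 mm long along y, 22 mm high. z points from the cap's open underside to the grip (up at the start, standing on the bench); its arms hinge on the +y and -y sides. The cap's round body, under the block, is 42 mm across and 33 mm high; its underside lies 44 mm below this point. About 0.26 kg, varies.
- cap_seat (a point): Centre of the flat ceiling inside the cap's bore (33 mm wide, 28 mm deep), 16 mm below cap_grip on the cap's axis; it meets neck_mouth when the cap is fully home. Axes as cap_grip. The cap slips over the neck's lip with 1.5 mm play all round, in any turn about the axis. Cams hook under the lip as the arms come down, and are blocked by it if the cap is not home.
- neck_mouth (a point): Centre of the top face of the tank's steel filler neck, 150 mm above the bench. z runs outward along the neck, leaning 30 degrees from vertical away from the tank; y is level; x points back over the tank. The neck ends in a lip 30 mm across, 8 mm thick, with a 3 mm chamfer on top, on an 18 mm stem that is free for 45 mm below the lip.
- cam_a (a joint): Hinge angle of the red cam arm on the cap's +y side: 0 = fully down (stop), parallel to the cap's axis, pointing away from the grip; 1.57 = straight out; starts raised, 1.75 to 2.15. Stays where left; friction 0.05 N m. A flat bar 14 mm wide (along x), 5 mm thick; its pivot is 24 mm from the cap's axis, 28 mm below cap_grip. Both arms down measure 53 mm over their outer faces.
- cam_b (a joint): The same for the equal red cam arm on the cap's -y side.
- cam_a_tip (a point): Middle of the free end of cam_a, 55 mm from its pivot.
- cam_b_tip (a point): Middle of the free end of cam_b, 55 mm from its pivot.
- tank: The fixed steel glaze tank, 120 mm across, 96 mm high, with a small gauge at the rear to 127 mm. Origin on the bench straight below neck_mouth; x points from the neck back over the tank, whose centre line is 85 mm along it.
- jug: Bystander: brown unglazed stoneware jug, 116 mm wide, 145 mm high, on the banding wheel's plate 93 mm above the bench; origin under its base.
- wheel: Bystander: fixed cast-iron banding wheel, plate 210 mm across, top 93 mm high; origin under its base.
- saucer: Bystander: pale blue saucer, 130 mm across, 18 mm high; origin under its base.
- cork: Bystander: cork stopper standing on its small end, 34 mm across, 32 mm high; origin under it.
- calipers: Bystander: steel calipers lying flat, about 155 mm by 85 mm, 10 mm high; origin at their pivot.
- brush: Bystander: wide bamboo brush lying flat, 170 mm by 55 mm, 13 mm high; origin near the middle.
- glaze_jar: Bystander: glaze jar, 64 mm across, 85 mm high; origin under it.

How it is judged:
On the way, in this order (a step that is already met when the one before it is completed fails the run):
1. the cap is squarely home on the neck with both arms still raised (each above 1.2 rad) (distance between cap_seat and neck_mouth below 0.005 m and angle between the z axis of cap_seat and the z axis of neck_mouth, either way round below 0.12 rad and value of joint each of cam_a, cam_b above 1.2 rad), for 0.2 s.
2. both arms are down (each below 0.15 rad) (value of joint each of cam_a, cam_b below 0.15 rad), for 0.2 s.
At the end, for the whole second after the job is handed in: The cap is home on the neck (its seat within 5 mm of the neck's mouth, axes within 0.12 rad), both cam arms are down (each below 0.15 rad), everything is released and at rest (all of step 2 and distance between cap_seat and neck_mouth below 0.005 m and angle between the z axis of cap_seat and the z axis of neck_mouth, either way round below 0.12 rad and linear speed of cap below 0.02 m/s); the robot touches nothing.
It fails at once if one arm is nearly down (below 0.5 rad) while the other is still up (above 1.1 rad) ((value of joint cam_a below 0.5 rad and value of joint cam_b above 1.1 rad) or (value of joint cam_b below 0.5 rad and value of joint cam_a above 1.1 rad)).
It fails at once if a bystander (jug, saucer, cork, calipers, brush or jar) is shifted by more than 20 mm (distance of any of jug, saucer, cork, calipers, brush, glaze_jar from where it was at the start of the episode above 0.02 m).
It also fails if it takes over 58 s, if anything falls off the work surface, if the arm or the gripper's body presses on something with over 40 N, if the wrist force passes 120 N, or if a joint passes its speed limit or range.

### The arm

A 6-joint arm with a two-finger parallel gripper is mounted at the origin on the work surface. World frame = base frame: x ahead of the robot, y to its left, z up, the work surface at z = 0. Lengths are in m, angles in rad, forces in N, time in s.
With the tool pointing down it reaches from about 0.3 to 0.875 m from the base axis. Payload 6.4 kg.
Tool frame: the origin (TCP) lies on the centre line of the jaws, within the pads' length; the fingertips stand 22 mm ahead of it and the grasp point (between the pads) lies 3 mm ahead of it; x points along the fingers, y is the direction in which the jaws open and shut, and the axes are right-handed (so a half turn about x gives the same grasp; the last joint's range is limited). The gripper opens to 88 mm and grips with 3 to 60 N. Pads are 18 mm wide; open, the fingers measure 123 mm over their backs; the gripper's body (75 mm by 187 mm) begins 45 mm behind the grasp point.
Start: joints at [-1.349, 0.181, 1.607, -0, 1.354, -0.206], TCP at [0.239, -0.523, 0.261] pointing down, gripper open.
Joint ranges: [-2.99, 2.99], [-0.89, 2.07], [0.3, 2.58], [-1.14, 4.28], [0, 2.63], [-3.12, 3.12]. Speed limits (rad/s): [2.57, 2.57, 3.01, 3.14, 3.14, 3.14].

### API

Orientations are given as a unit quaternion [x, y, z, w].
In Python, from bench import sense, grab_frame, job_done gives the robot as it stands.
- The arm moves only by the tool servo_tool, never from a script. Its argument "targets" is a list that holds one entry, the list of rows, each a list of 7 numbers: the turn, a rotation vector about the world's x, y, z in rad, then the shift along the world's x, y, z in mm, then the closure in counts, from 0 (fully open) to 255 (shut). In form: [[[ax, ay, az, tx, ty, tz, jaw], ...]]. A call has 1 to 12 rows; each row is the pose to reach, as a shift and turn from the pose commanded when the call began; what a row does not reach only later rows make up. A row lasts 1/8 s, in which the tool goes at most 62.5 mm and 10.7 degrees, less where a joint would pass 70% of its speed; a pose out of reach is approached as far as the arm can. A call with a gripper value outside its range is refused whole. The fingers move at their own pace and stop on an object; "squeeze" is the grip in N (left out, the last holds). Time passes only in rows, so rows that repeat a pose let the fingers close. It gives the time, the measured TCP pose, the force and the opening at its end, in the units of the state.
- sense(): the state, without advancing time (a new reading comes with each control period).
- grab_frame(name): name is "scene" or "top" or "wrist"; returns a dict with "pixels" (420x560x3 uint8, red, green, blue), "K" (3x3 intrinsics, pixels), "pose" (4x4, takes a point from camera to world coordinates). Camera axes: x right, y down, z forward; pixel columns grow to the right and rows downward; lengths in m; the calibration is good to about 2 mm. A picture is of the moment at which its call begins. There is no depth.
- job_done(): hands the job in, once; it reports no verdict.
The state is a dict: "time_s": time; "joints": joint angles; "qvel": joint speeds; "tau": joint torques, N m; "position": TCP position; "tool_rot": TCP orientation; "wrist_force": force on the tool from outside, world axes, zero at the start; "moment": the same for the moment, N m; "gripper_width": finger opening in m.
Only numpy, scipy, OpenCV 4.12 (cv2) and the standard library are available. Lean on these libraries where they do the work, as an engineer would, in place of code of your own. Each camera call takes 0.05 s, during which the arm holds its last target. There are 200 camera calls.

## Working session

There is one attempt and no reset: what is moved stays moved. The work goes in short steps, Python scripts to look and compute and a tool call to move; the robot and the scene stay as the last step left them, time stands still between calls to the robot, and variables do not carry over. Pictures are saved under pics/ and viewed, about 8 in all and at most 12, crops included, and the job is handed in when it is done.

Besides the shell and the picture viewer there is one more tool, called after "Call:" by a JSON object that holds its "api" and its "payload". servo_tool: Moves the arm, as the interface text tells. Its arguments: {"type":"object","properties":{"targets":{"type":"array"},"squeeze":{"type":"number"}},"required":["targets"]}

```bash
mkdir -p pics; ls; cat > h.py <<'E'
import numpy as np, cv2, pickle
from bench import sense, grab_frame, job_done
from scipy.spatial.transform import Rotation as R
def snap(n,tag,crop=None,s=1):
    f=grab_frame(n); pickle.dump(f,open(f'pics/{tag}.pkl','wb'))
    save(f,tag,crop,s); return f
def load(tag): return pickle.load(open(f'pics/{tag}.pkl','rb'))
def save(f,tag,crop=None,s=1):
    im=f['pixels'][...,::-1]
    if crop: a,b,c,d=crop; im=im[b:d,a:c]
    cv2.imwrite(f'pics/{tag}.png',cv2.resize(im,None,fx=s,fy=s,interpolation=cv2.INTER_CUBIC))
def ray(f,u,v):
    d=np.linalg.inv(f['K'])@[u,v,1]; P=np.array(f['pose']); d=P[:3,:3]@d; return P[:3,3],d/np.linalg.norm(d)
def atz(f,u,v,z):
    o,d=ray(f,u,v); return o+d*(z-o[2])/d[2]
def tri(*r):
    A=0;b=0
    for o,d in r:
        M=np.eye(3)-np.outer(d,d); A=A+M; b=b+M@o
    p=np.linalg.solve(A,b); return p,[np.linalg.norm((np.eye(3)-np.outer(d,d))@(p-o)) for o,d in r]
def proj(f,p):
    P=np.linalg.inv(np.array(f['pose'])); q=P[:3,:3]@np.asarray(p,float)+P[:3,3]; q=f['K']@q; return q[:2]/q[2]
E
python3 - <<'E'
from h import *
for n in ('scene','top'):
    f=snap(n,n,s=1.42); print(n,np.round(f['pose'],3).tolist(),np.round(f['K'],1).tolist())
print(sense())
E
```

```text
pics
scene [[0.863, 0.38, -0.333, 1.017], [0.505, -0.647, 0.571, -0.71], [0.001, -0.661, -0.751, 1.047], [0.0, 0.0, 0.0, 1.0]] [[451.2, 0.0, 270.7], [0.0, 451.2, 207.5], [0.0, 0.0, 1.0]]
top [[0.0, -0.989, 0.149, 0.341], [-1.0, -0.002, -0.008, 0.042], [0.008, -0.149, -0.989, 1.732], [0.0, 0.0, 0.0, 1.0]] [[493.6, 0.0, 274.4], [0.0, 493.6, 212.1], [0.0, 0.0, 1.0]]
{'time_s': 0.1, 'joints': array([-1.34929800e+00,  1.81460115e-01,  1.60782567e+00,  2.25864905e-05,
        1.35379687e+00, -2.06278723e-01]), 'qvel': array([ 3.87031509e-04, -6.16719608e-04, -2.11672078e-03,  6.13213913e-04,
        8.88427364e-05,  4.79333526e-04]), 'tau': array([ 1.36147810e-03, -4.34823453e+01, -3.42695618e+01,  7.03636254e-02,
        3.40741302e-02, -3.85622116e-05]), 'position': array([ 0.23847945, -0.52276406,  0.25994373]), 'tool_rot': array([ 0.69099785,  0.1506166 , -0.69099027,  0.14956292]), 'wrist_force': array([ 0.61507553, -0.33471978, -0.19733932]), 'moment': array([ 0.01004689,  0.00728487, -0.02935316]), 'gripper_width': 0.08806858960247631}
```

View pics/scene.png

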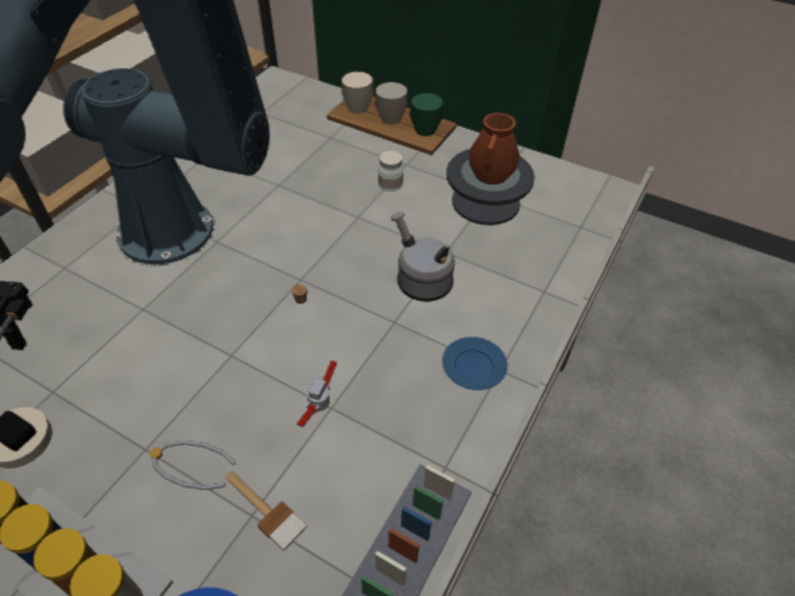

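View pics/top.png

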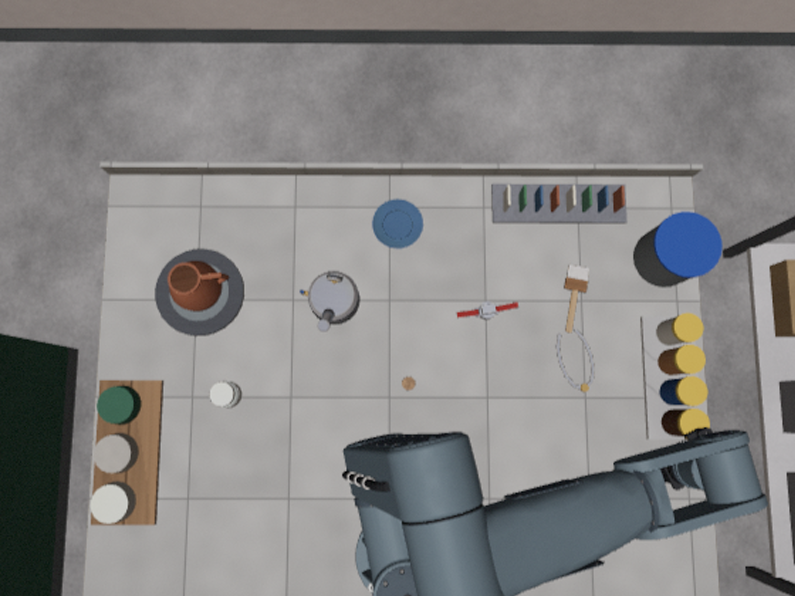

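The scene view shows the cap with its raised red arms at about (318,388), the tank at (426,268) and the neck mouth near (398,216). In the top view (both 1.42x) the cap is at (487,311) and the neck mouth at (323,326). Next I need enlarged crops.

```bash
python3 - <<'E'
from h import *
a=load('scene');b=load('top')
s=1.42
print('cap', tri(ray(a,318/s,383/s),ray(b,487/s,310/s)))
print('mouth',tri(ray(a,398/s,216/s),ray(b,323/s,326/s)))
c1=a['pixels'][135:215,255:335]; c2=a['pixels'][240:320,190:270]; c3=b['pixels'][180:260,190:270]; c4=b['pixels'][180:260,305:385]
im=np.vstack([np.hstack([cv2.resize(x,(400,300) if 0 else (300,300),interpolation=cv2.INTER_CUBIC) for x in r]) for r in ((c1,c2),(c3,c4))])
cv2.imwrite('pics/crops.png',im[...,::-1])
E
```

```text
cap (array([ 0.5760125 , -0.20443406,  0.05128709]), [np.float64(0.003811143351087372), np.float64(0.0038111433510873995)])
mouth (array([0.52557637, 0.18334278, 0.1409493 ]), [np.float64(0.002804718891258941), np.float64(0.002804718891258747)])
```

View pics/crops.png

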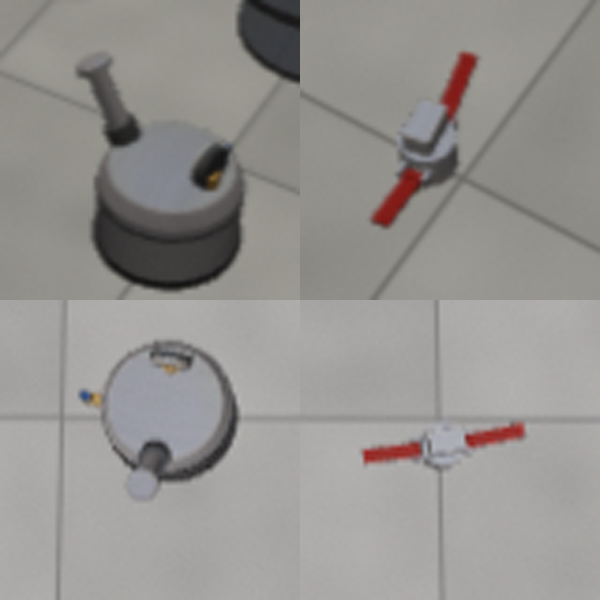

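Crops at 3.75x: the neck leans toward the robot. Its mouth is at scene crop (96,62) and top crop (142,486). The cap's arm tips are at (468,55) and (380,222) in the scene crop, and at (363,457) and (524,432) in the top crop.

```bash
python3 - <<'E'
from h import *
np.set_printoptions(precision=4,suppress=True)
a=load('scene');b=load('top')
m=tri(ray(a,280.6,151.3),ray(b,227.9,229.4)); print('mouth',m)
print('mouth z=.15',atz(a,280.6,151.3,.15),atz(b,227.9,229.4,.15))
print('tank c',atz(b,233.5,208.8,.096))
ta=tri(ray(a,234.8,254.7),ray(b,321.8,221.9)); tb=tri(ray(a,211.3,299.2),ray(b,364.7,215.2))
print('tips',ta,tb)
tc=tri(ray(a,234.8,254.7),ray(b,321.8,221.9)); 
print('grip top',tri(ray(a,223.9,272.5),ray(b,344.5,216.8)),atz(a,223.9,272.5,.055),atz(b,344.5,216.8,.055))
r=R.from_quat(sense()['tool_rot']); print(r.as_matrix())
E
```

```text
mouth (array([0.5263, 0.1821, 0.1453]), [np.float64(0.003651669798498258), np.float64(0.0036516697984981133)])
mouth z=.15 [0.5315 0.1801 0.15  ] [0.5228 0.1795 0.15  ]
tank c [0.5985 0.1664 0.096 ]
tips (array([ 0.5651, -0.1352,  0.0276]), [np.float64(0.001889178658502836), np.float64(0.0018891786585029159)]) (array([ 0.5897, -0.2838,  0.0305]), [np.float64(0.0034809920834538324), np.float64(0.003480992083453593)])
grip top (array([ 0.5808, -0.2105,  0.0501]), [np.float64(0.0030384503488564943), np.float64(0.003038450348856254)]) [ 0.5852 -0.211   0.055 ] [ 0.5779 -0.2118  0.055 ]
[[-0.0003  0.4148 -0.9099]
 [ 0.0015 -0.9099 -0.4148]
 [-1.     -0.0015 -0.0003]]
```

Call:
{"api": "servo_tool", "payload": {"targets": [[[0, 0, -0.264, 341, 312, -20, 0], [0, 0, -0.264, 341, 312, -20, 0], [0, 0, -0.264, 341, 312, -20, 0], [0, 0, -0.264, 341, 312, -20, 0], [0, 0, -0.264, 341, 312, -20, 0], [0, 0, -0.264, 341, 312, -20, 0], [0, 0, -0.264, 341, 312, -20, 0], [0, 0, -0.264, 341, 312, -20, 0], [0, 0, -0.264, 341, 312, -20, 0], [0, 0, -0.264, 341, 312, -20, 0], [0, 0, -0.264, 341, 312, -20, 0], [0, 0, -0.264, 341, 312, -20, 0]]]}}

```text
time_s: 1.6
position: [0.579, -0.2122, 0.2409]
tool_rot: [0.705, 0.057, -0.705, 0.057]
wrist_force: [0.1, 1.2, 0.1]
gripper_width: 0.0885
```

```bash
python3 - <<'E'
from h import *
np.set_printoptions(precision=4,suppress=True)
f=snap('wrist','w1',s=1.42); s=sense(); print(f['pose'],f['K'],s['position'],s['joints'],s['wrist_force'])
print(R.from_quat(s['tool_rot']).as_matrix())
for p in [(.58,-.211,.055),(.58,-.211,.0)]: print(proj(f,p)*1.42)
E
```

```text
[[ 0.1621 -0.9448 -0.2849  0.6527]
 [-0.9868 -0.1548 -0.0481 -0.1993]
 [ 0.0014  0.2889 -0.9574  0.3655]
 [ 0.      0.      0.      1.    ]] [[361.0653   0.     281.2362]
 [  0.     361.0653 211.8432]
 [  0.       0.       1.    ]] [ 0.5791 -0.212   0.2409] [-0.5432  0.289   1.517  -0.0001  1.3353  0.8653] [ 0.1152  0.7613 -0.4857]
[[ 0.0002  0.1617 -0.9868]
 [-0.0002 -0.9868 -0.1617]
 [-1.      0.0002 -0.0002]]
[398.2904 269.8229]
[398.3382 252.2693]
```

View pics/w1.png

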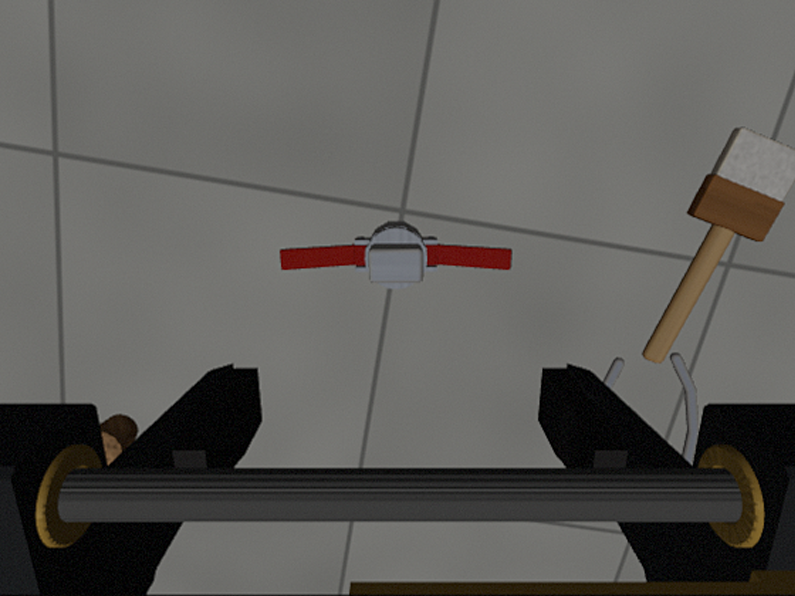

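The wrist view shows the grip's top face centred at about (397,264), where I predicted (398,270). The arms lie level in the image, so the yaw is good. I need about +4 mm in x. I'll part-close the jaws before descending, because the raised arms sit under the open fingers.

Call:
{"api": "servo_tool", "payload": {"targets": [[[0, 0, 0, 4, 1, -60, 116], [0, 0, 0, 4, 1, -110, 116], [0, 0, 0, 4, 1, -130, 116], [0, 0, 0, 4, 1, -130, 116], [0, 0, 0, 4, 1, -130, 116], [0, 0, 0, 4, 1, -130, 116]]]}}

```text
time_s: 2.4
position: [0.5849, -0.211, 0.1131]
tool_rot: [0.706, 0.057, -0.704, 0.059]
wrist_force: [-0.0, 0.2, -0.4]
gripper_width: 0.0481
```

```bash
python3 - <<'E'
from h import *
np.set_printoptions(precision=4,suppress=True)
f0=load('w1'); print(atz(f0,397/1.42,264/1.42,.055))
f=snap('wrist','w2',s=1.42); s=sense(); print(s['position'],s['gripper_width'])
E
```

```text
[ 0.5835 -0.2096  0.055 ]
[ 0.5847 -0.2108  0.1128] 0.047949069139286433
```

View pics/w2.png

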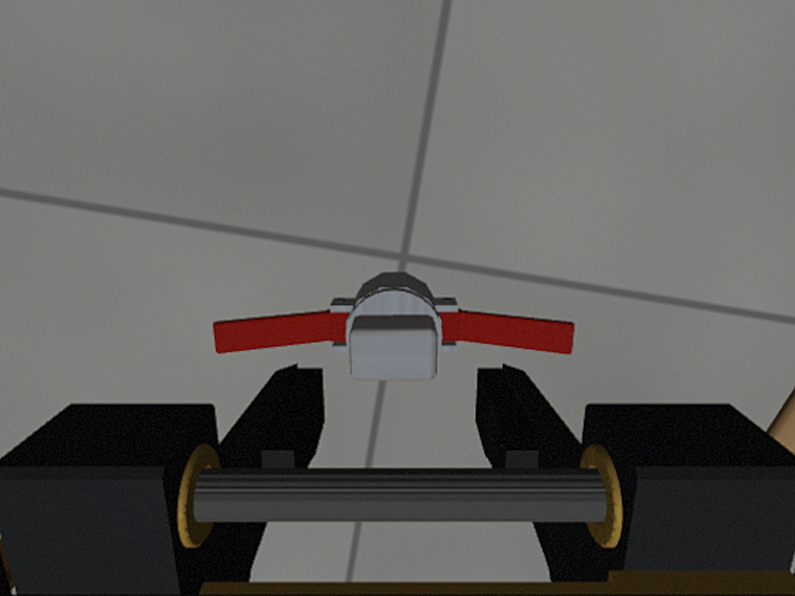

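The block's top face spans (349..437, 331..379), so its centre is (393,355). The jaws are centred on column 399.

```bash
python3 - <<'E'
from h import *
np.set_printoptions(precision=4,suppress=True)
f=load('w2')
for u,v in [(393.3,355),(349,355),(437,355),(393,331),(393,379)]: print(atz(f,u/1.42,v/1.42,.055))
s=sense();print(s['position'],R.from_quat(s['tool_rot']).as_matrix()); print(proj(f,np.r_[s['position'][:2],.055])*1.42)
E
```

```text
[ 0.5825 -0.2086  0.055 ]
[ 0.5798 -0.1918  0.055 ]
[ 0.5853 -0.2252  0.055 ]
[ 0.5922 -0.207   0.055 ]
[ 0.5726 -0.2101  0.055 ]
[ 0.5847 -0.2108  0.1128] [[ 0.003   0.1631 -0.9866]
 [-0.0018 -0.9866 -0.1631]
 [-1.      0.0022 -0.0026]]
[399.8261 350.7366]
```

Call:
{"api": "servo_tool", "payload": {"targets": [[[0, 0, 0, -1.5, 2, -25, 116], [0, 0, 0, -1.5, 2, -45, 116], [0, 0, 0, -1.5, 2, -52, 116], [0, 0, 0, -1.5, 2, -52, 116], [0, 0, 0, -1.5, 2, -52, 116]]], "squeeze": 35}}

```text
time_s: 3.08
position: [0.5826, -0.2085, 0.0595]
tool_rot: [0.705, 0.058, -0.704, 0.058]
wrist_force: [-0.1, 0.1, 1.0]
gripper_width: 0.048
```

Call:
{"api": "servo_tool", "payload": {"targets": [[[0, 0, 0, 0, 0, 0, 255], [0, 0, 0, 0, 0, 0, 255], [0, 0, 0, 0, 0, 0, 255], [0, 0, 0, 0, 0, 0, 255], [0, 0, 0, 0, 0, 30, 255], [0, 0, 0, 0, 0, 80, 255], [0, 0, 0, 0, 0, 140, 255], [0, 0, 0, 0, 0, 200, 255], [0, 0, 0, 0, 0, 220, 255], [0, 0, 0, 0, 0, 220, 255]]]}}

```text
time_s: 4.32
position: [0.5822, -0.2082, 0.2787]
tool_rot: [0.705, 0.058, -0.704, 0.058]
wrist_force: [0.0, 0.3, -3.5]
gripper_width: 0.0337
```

```bash
python3 - <<'E'
from h import *
np.set_printoptions(precision=4,suppress=True)
s=sense();print(s)
E
```

```text
{'time_s': 4.325, 'joints': array([-0.5351,  0.2611,  1.4741,  0.    ,  1.4055,  0.8718]), 'qvel': array([-0.0011,  0.0446,  0.057 , -0.0008, -0.0146,  0.0023]), 'tau': array([  0.1174, -52.423 , -38.3753,   0.0677,   0.1511,  -0.0002]), 'position': array([ 0.5822, -0.2082,  0.2787]), 'tool_rot': array([ 0.705 ,  0.0577, -0.7045,  0.058 ]), 'wrist_force': array([ 0.0103,  0.2602, -3.5092]), 'moment': array([ 0.0667,  0.0583, -0.0101]), 'gripper_width': 0.03370442063426659}
```

```bash
cat >> h.py <<'E'
def goal(M,psi,stand,off=0.0315,tilt=np.pi/6):
    n=np.array([-np.sin(tilt)*np.cos(psi),-np.sin(tilt)*np.sin(psi),np.cos(tilt)])
    y=np.array([-np.sin(psi),np.cos(psi),0]); x=-n
    Rm=np.c_[x,-y,np.cross(x,-y)]
    return np.asarray(M)+n*(off+stand),R.from_matrix(Rm)
def delta(M,psi,stand,**k):
    s=sense(); p,r=goal(M,psi,stand,**k); rv=(r*R.from_quat(s['tool_rot']).inv()).as_rotvec()
    print('turn',np.round(rv,4),'shift mm',np.round((p-s['position'])*1e3,1),'goal',np.round(p,4))
E
python3 - <<'E'
from h import *
delta((.525,.18,.15),-.187,.12)
E
```

```text
turn [-0.0056 -0.5255 -0.3427] shift mm [-131.6  402.3    2.5] goal [0.4506 0.1941 0.2812]
```

Call:
{"api": "servo_tool", "payload": {"targets": [[[0, 0, 0, 0, 60, 20, 255], [-0.002, -0.17, -0.11, -40, 120, 30, 255], [-0.004, -0.34, -0.22, -80, 180, 30, 255], [-0.0056, -0.5255, -0.3427, -132, 240, 30, 255], [-0.0056, -0.5255, -0.3427, -132, 300, 20, 255], [-0.0056, -0.5255, -0.3427, -132, 350, 10, 255], [-0.0056, -0.5255, -0.3427, -132, 402, 2, 255], [-0.0056, -0.5255, -0.3427, -132, 402, 2, 255], [-0.0056, -0.5255, -0.3427, -132, 402, 2, 255], [-0.0056, -0.5255, -0.3427, -132, 402, 2, 255]]]}}

```text
time_s: 5.58
position: [0.45, 0.1921, 0.2794]
tool_rot: [0.861, -0.082, -0.499, -0.047]
wrist_force: [-0.1, -0.4, -3.6]
gripper_width: 0.0336
```

```bash
python3 - <<'E'
from h import *
np.set_printoptions(precision=4,suppress=True)
f=snap('wrist','w3',s=1.42); s=sense(); print(s['position'],s['joints'],s['gripper_width'])
delta((.525,.18,.15),-.187,.12)
print(proj(f,(.525,.18,.15))*1.42, proj(f,(.61,.165,.096))*1.42)
g=snap('scene','s3'); snap('top','t3'); print(proj(g,(.525,.18,.15)))
E
```

```text
[0.4503 0.192  0.28  ] [ 0.3014 -0.2782  2.0857 -0.308   0.8886  2.2028] 0.033767195821132585
turn [-0.0001 -0.0018  0.0028] shift mm [0.3 2.1 1.2] goal [0.4506 0.1941 0.2812]
[396.1572 284.449 ] [394.961 184.363]
[278.6857 150.5707]
```

View pics/w3.png

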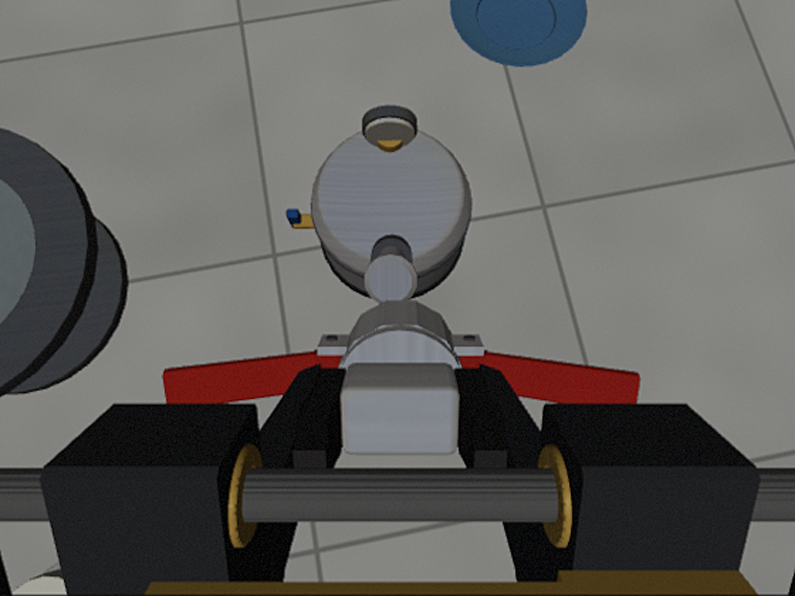

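The wrist view shows the mouth disc clear of the cap at about (390,279). The tank lid is centred on column 391 and the gauge on 389, so the azimuth is nearly right. I'll enlarge it.

```bash
python3 - <<'E'
from h import *
f=load('w3'); a=f['pixels'][150:235,230:330]; 
g=load('s3'); b=g['pixels'][135:185,255:315]
im=np.vstack([cv2.resize(a,(700,595),interpolation=cv2.INTER_CUBIC)]); cv2.imwrite('pics/w3c.png',im[...,::-1])
E
```

```text
(no output)
```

View pics/w3c.png

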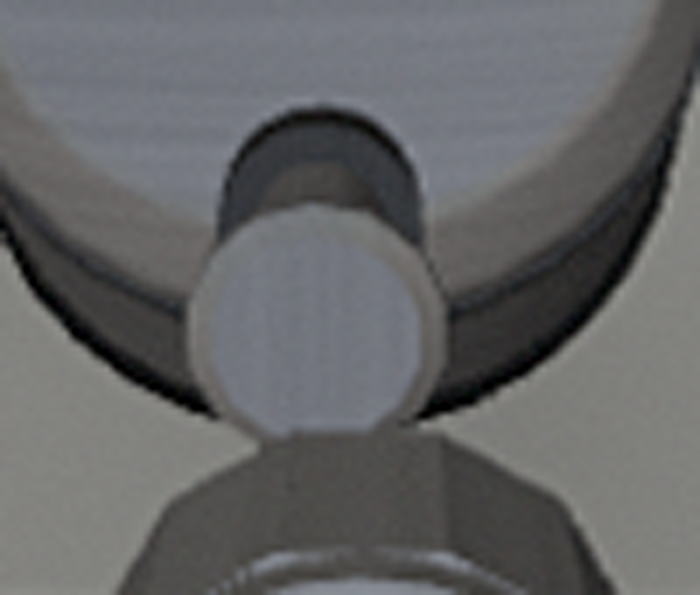

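```bash
python3 - <<'E'
from h import *
np.set_printoptions(precision=4,suppress=True)
f=load('w3'); s=sense(); T=R.from_quat(s['tool_rot']).as_matrix(); p=s['position']
for d in (.0045,.0155,.0595,.1515): print(d,proj(f,p+T[:,0]*d)*1.42)
m=atz(f,274.6,196.1,.15); print('mouth',m,'in tool',T.T@(m-p),'depth',(m-f['pose'][:3,3])@f['pose'][:3,2])
for u,v in [(313,200),(470,200),(389,125)]: print(atz(f,u/1.42,v/1.42,.09))
# tank bearing: base of neck and gauge
g=atz(f,389/1.42,128/1.42,.12); print('gauge',g,'bearing',np.arctan2(*(g-m)[[1,0]]))
c=(atz(f,312/1.42,200/1.42,.09)+atz(f,470/1.42,200/1.42,.09))/2; print('tank',c,np.arctan2(*(c-m)[[1,0]]))
# top cam: mouth
t=load('top'); c=load('scene'); print('tri all',tri(ray(f,274.6,196.1),ray(t,227.9,229.4),ray(c,280.6,151.3)))
n=np.array([-.5*np.cos(-.187),-.5*np.sin(-.187),.866])
for k in np.arange(0,2*np.pi,np.pi/2):
  y=np.array([.186,.983,0]);x=np.cross(y,n)
  q=proj(f,m+.012*(np.cos(k)*x+np.sin(k)*y)); print((q-[230,150]+.5)*7)
E
```

```text
0.0045 [401.1517 420.0189]
0.0155 [400.9916 401.3124]
0.0595 [400.5224 346.4936]
0.1515 [399.9895 284.2359]
mouth [0.529  0.1828 0.15  ] in tool [ 0.1526 -0.0056 -0.003 ] depth 0.2850268652359705
[0.6119 0.2233 0.09  ]
[0.5913 0.1149 0.09  ]
[0.6597 0.1601 0.09  ]
gauge [0.639  0.1634 0.12  ] bearing -0.17442358671646907
tank [0.6017 0.1694 0.09  ] -0.18150237716381495
tri all (array([0.5276, 0.1819, 0.1467]), [np.float64(0.0023580539434819806), np.float64(0.004858010744515019), np.float64(0.002547815482338034)])
[315.0785 221.7297]
[209.2312 326.3007]
[316.3064 428.1375]
[422.151  326.0993]
```

The model disc projected at the measured mouth (0.529, 0.183, 0.150) matches the picture within a pixel. I'll move onto the axis at 40 mm standoff.

```bash
python3 - <<'E'
from h import *
delta((.529,.1828,.15),-.18,.12); delta((.529,.1828,.15),-.18,.04)
E
```

```text
turn [-0.0005 -0.0005  0.0101] shift mm [3.9 4.3 0.5] goal [0.4545 0.1964 0.2812]
turn [-0.0005 -0.0005  0.0101] shift mm [ 43.3  -2.9 -68.8] goal [0.4938 0.1892 0.2119]
```

Call:
{"api": "servo_tool", "payload": {"targets": [[[0, 0, 0.01, 4, 4, 0, 255], [0, 0, 0.01, 14, 3, -17, 255], [0, 0, 0.01, 24, 1, -35, 255], [0, 0, 0.01, 34, -1, -52, 255], [0, 0, 0.01, 43, -3, -69, 255], [0, 0, 0.01, 43, -3, -69, 255], [0, 0, 0.01, 43, -3, -69, 255], [0, 0, 0.01, 43, -3, -69, 255]]]}}

```text
time_s: 6.72
position: [0.4934, 0.191, 0.2128]
tool_rot: [0.863, -0.076, -0.498, -0.045]
wrist_force: [1.1, -0.2, -2.7]
gripper_width: 0.0334
```

```bash
python3 - <<'E'
from h import *
np.set_printoptions(precision=4,suppress=True)
f=snap('wrist','w4'); s=sense(); print(s['position'],s['wrist_force'])
delta((.529,.1828,.15),-.18,.04)
g=snap('scene','s4')
a=cv2.resize(f['pixels'][150:300,210:360],(400,400),interpolation=cv2.INTER_CUBIC)
b=cv2.resize(g['pixels'][110:190,240:320],(400,400),interpolation=cv2.INTER_CUBIC)
cv2.imwrite('pics/x4.png',np.hstack([a,b])[...,::-1])
T=R.from_quat(s['tool_rot']).as_matrix()
for d in (.0045,.0595): print(d,(proj(f,s['position']+T[:,0]*d)-[210,150]+.5)*400/150)
E
```

```text
[0.4933 0.1911 0.2127] [ 0.3083 -0.9009 -3.2867]
turn [-0.001   0.001  -0.0034] shift mm [ 0.5 -1.9 -0.8] goal [0.4938 0.1892 0.2119]
0.0045 [195.0056 394.8784]
0.0595 [193.9095 256.9207]
```

View pics/x4.png

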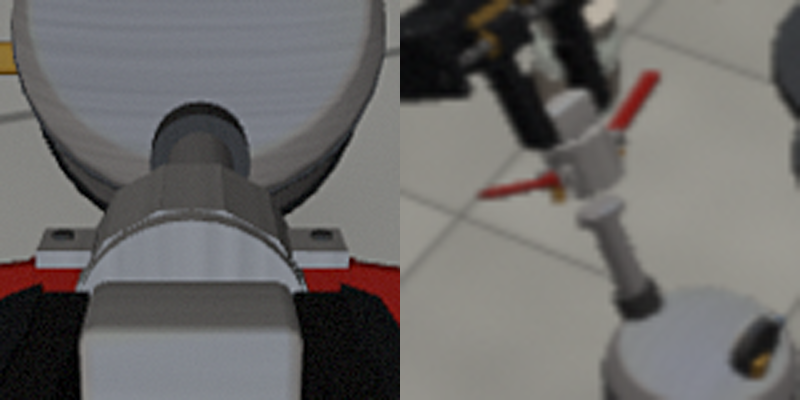

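The cap is in line with the neck, but sits about 2 mm to the +y side: the neck collar is centred on column 200 and the cap axis on about 192. This agrees with the pose readout. I'll correct it and check.

Call:
{"api": "servo_tool", "payload": {"targets": [[[0, 0, -0.003, 0.5, -2.4, -1, 255], [0, 0, -0.003, 0.5, -2.4, -1, 255], [0, 0, -0.003, 0.5, -2.4, -1, 255]]]}}

```text
time_s: 7.2
position: [0.4935, 0.1884, 0.2107]
tool_rot: [0.862, -0.078, -0.498, -0.045]
wrist_force: [-0.1, -0.8, -2.5]
gripper_width: 0.0335
```

```bash
python3 - <<'E'
from h import *
delta((.529,.1828,.15),-.18,.04);delta((.529,.1828,.15),-.18,.02);delta((.529,.1828,.15),-.18,.0)
E
```

```text
turn [-0.0006 -0.0006 -0.0001] shift mm [0.3 0.8 1.2] goal [0.4938 0.1892 0.2119]
turn [-0.0006 -0.0006 -0.0001] shift mm [ 10.1  -1.  -16.1] goal [0.5037 0.1874 0.1946]
turn [-0.0006 -0.0006 -0.0001] shift mm [ 20.   -2.8 -33.4] goal [0.5135 0.1856 0.1773]
```

Call:
{"api": "servo_tool", "payload": {"targets": [[[0, 0, 0, 3, 0, -4, 255], [0, 0, 0, 5.5, -0.5, -8, 255], [0, 0, 0, 8, -1, -12, 255], [0, 0, 0, 10.5, -1, -16, 255], [0, 0, 0, 10.5, -1, -16, 255], [0, 0, 0, 10.5, -1, -16, 255]]]}}

```text
time_s: 7.95
position: [0.5041, 0.1874, 0.1947]
tool_rot: [0.862, -0.078, -0.498, -0.045]
wrist_force: [1.1, -1.2, -3.1]
gripper_width: 0.0337
```

```bash
python3 - <<'E'
from h import *
delta((.529,.1828,.15),-.18,.02);delta((.529,.1828,.15),-.18,.0)
E
```

```text
turn [-0.0006 -0.0006 -0.0002] shift mm [-0.4 -0.  -0.1] goal [0.5037 0.1874 0.1946]
turn [-0.0006 -0.0006 -0.0002] shift mm [  9.4  -1.8 -17.5] goal [0.5135 0.1856 0.1773]
```

Call:
{"api": "servo_tool", "payload": {"targets": [[[0, 0, 0, 1.7, -0.3, -3, 255], [0, 0, 0, 3.4, -0.6, -6, 255], [0, 0, 0, 5, -0.9, -9, 255], [0, 0, 0, 6.7, -1.2, -12.1, 255], [0, 0, 0, 6.7, -1.2, -12.1, 255], [0, 0, 0, 6.7, -1.2, -12.1, 255]]]}}

```text
time_s: 8.7
position: [0.5108, 0.1862, 0.1826]
tool_rot: [0.862, -0.078, -0.498, -0.045]
wrist_force: [0.2, 0.6, -2.0]
gripper_width: 0.0333
```

Call:
{"api": "servo_tool", "payload": {"targets": [[[0, 0, 0, 1, -0.2, -1.8, 255], [0, 0, 0, 2, -0.4, -3.5, 255], [0, 0, 0, 3, -0.5, -5.2, 255], [0, 0, 0, 3, -0.5, -5.2, 255], [0, 0, 0, 3, -0.5, -5.2, 255]]]}}

```text
time_s: 9.32
position: [0.5135, 0.1858, 0.1781]
tool_rot: [0.862, -0.078, -0.498, -0.045]
wrist_force: [-9.8, -1.3, 7.8]
gripper_width: 0.0336
```

Call:
{"api": "servo_tool", "payload": {"targets": [[[0, 0, 0, 0.1, -0.1, -1, 255], [0, 0, 0, 0.1, -0.1, -1, 255], [0, 0, 0, 0.1, -0.1, -1, 255]]]}}

```text
time_s: 9.7
position: [0.5135, 0.1858, 0.178]
tool_rot: [0.862, -0.078, -0.498, -0.045]
wrist_force: [-18.5, -1.9, 17.5]
gripper_width: 0.0336
```

```bash
python3 - <<'E'
from h import *
delta((.529,.1828,.15),-.18,.0)
g=snap('scene','s5');f=snap('wrist','w5')
a=cv2.resize(f['pixels'][150:300,210:360],(400,400),interpolation=cv2.INTER_CUBIC)
b=cv2.resize(g['pixels'][110:190,240:320],(400,400),interpolation=cv2.INTER_CUBIC)
cv2.imwrite('pics/x5.png',np.hstack([a,b])[...,::-1])
E
```

```text
turn [ 0.0001 -0.0001 -0.0002] shift mm [-0.  -0.1 -0.7] goal [0.5135 0.1856 0.1773]
```

View pics/x5.png

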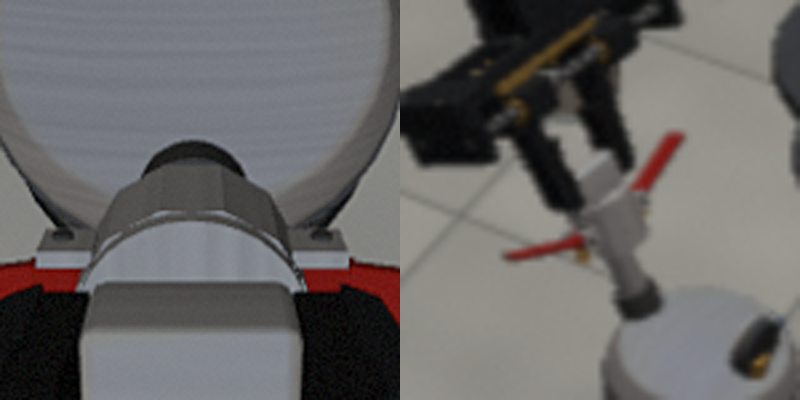

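The cap is home: it stopped stiffly 0.7 mm from the predicted seat, with squareness error near 0, both arms up and the lip hidden inside the bore. Next I relax, part-open to release, withdraw along the axis, then open wide above the arms.

Call:
{"api": "servo_tool", "payload": {"targets": [[[0, 0, 0, 0, 0, 1.5, 255], [0, 0, 0, 0, 0, 1.5, 255], [0, 0, 0, 0, 0, 1.5, 120], [0, 0, 0, 0, 0, 1.5, 120], [0, 0, 0, 0, 0, 1.5, 120], [0, 0, 0, -5, 1, 9, 120], [0, 0, 0, -12, 2, 21, 120], [0, 0, 0, -20, 3.6, 35, 120], [0, 0, 0, -20, 3.6, 35, 0], [0, 0, 0, -20, 3.6, 35, 0], [0, 0, 0, -20, 3.6, 35, 0], [0, 0, 0, -20, 3.6, 35, 0]]]}}

```text
time_s: 11.3
position: [0.4938, 0.189, 0.2109]
tool_rot: [0.862, -0.078, -0.499, -0.045]
wrist_force: [0.4, 0.2, -0.4]
gripper_width: 0.0846
```

```bash
python3 - <<'E'
from h import *
g=snap('scene','s6');f=snap('wrist','w6'); s=sense(); print(s['gripper_width'])
delta((.529,.1828,.15),-.18,.04); delta((.529,.1828,.15),-.18,0)
a=cv2.resize(f['pixels'],(560,420)); b=cv2.resize(g['pixels'][110:190,260:305],(236,420),interpolation=cv2.INTER_CUBIC)
cv2.imwrite('pics/x6.png',np.hstack([a,b])[...,::-1])
E
```

```text
0.08818671761238453
turn [-0.0004 -0.0013 -0.    ] shift mm [0.  0.1 0.9] goal [0.4938 0.1892 0.2119]
turn [-0.0004 -0.0013 -0.    ] shift mm [ 19.7  -3.5 -33.7] goal [0.5135 0.1856 0.1773]
```

View pics/x6.png

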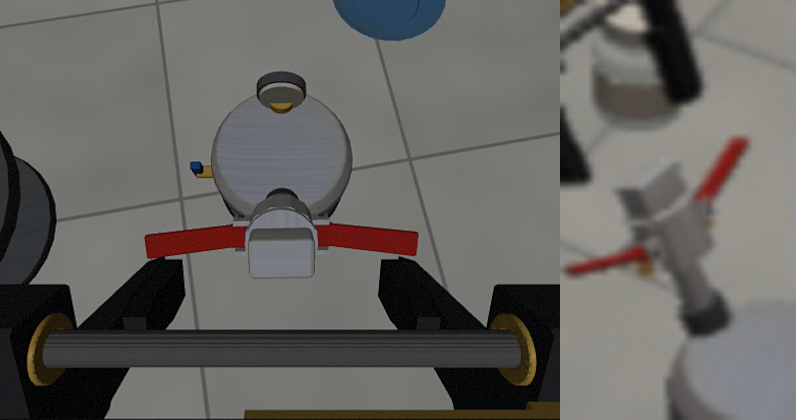

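The cap stays home and square with the tool clear of it. The fingers are centred on it (column 281.5 for both). I'll press both arms down along the neck axis with the open fingers.

Call:
{"api": "servo_tool", "payload": {"targets": [[[0, 0, 0, 5, -0.9, -8.7, 0], [0, 0, 0, 10, -1.8, -17.3, 0], [0, 0, 0, 12.5, -2.2, -21.7, 0], [0, 0, 0, 15, -2.7, -26, 0], [0, 0, 0, 17.2, -3.1, -30.3, 0], [0, 0, 0, 19.6, -3.6, -34.6, 0], [0, 0, 0, 22, -4, -39, 0], [0, 0, 0, 24.5, -4.5, -43.3, 0], [0, 0, 0, 24.5, -4.5, -43.3, 0]]]}}

```text
time_s: 12.52
position: [0.5185, 0.1846, 0.1679]
tool_rot: [0.862, -0.078, -0.498, -0.045]
wrist_force: [-0.3, -0.9, 0.4]
gripper_width: 0.0884
```

Call:
{"api": "servo_tool", "payload": {"targets": [[[0, 0, 0, 2, -0.4, -3.5, 0], [0, 0, 0, 4, -0.7, -7, 0], [0, 0, 0, 6, -1.1, -10.4, 0], [0, 0, 0, 7.4, -1.3, -13, 0], [0, 0, 0, 7.4, -1.3, -13, 0]]]}}

```text
time_s: 13.15
position: [0.526, 0.1833, 0.155]
tool_rot: [0.862, -0.078, -0.498, -0.045]
wrist_force: [-0.4, 1.2, 0.7]
gripper_width: 0.0883
```

```bash
python3 - <<'E'
from h import *
g=snap('scene','s7');f=snap('wrist','w7')
delta((.529,.1828,.15),-.18,0)
a=cv2.resize(f['pixels'],(560,420)); b=cv2.resize(g['pixels'][110:190,260:305],(236,420),interpolation=cv2.INTER_CUBIC)
cv2.imwrite('pics/x7.png',np.hstack([a,b])[...,::-1])
E
```

```text
turn [-0.0006 -0.0009 -0.    ] shift mm [-12.2   2.3  22.4] goal [0.5135 0.1856 0.1773]
```

View pics/x7.png

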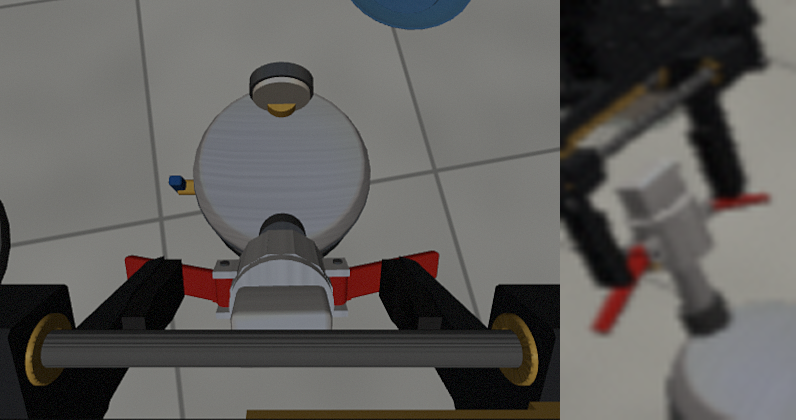

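Both arms are swinging down evenly, now somewhat below straight-out, and there is still a gap between the gripper and the block. I'll continue a little and then close.

Call:
{"api": "servo_tool", "payload": {"targets": [[[0, 0, 0, 1.5, -0.3, -2.6, 0], [0, 0, 0, 3, -0.5, -5.2, 0], [0, 0, 0, 4.5, -0.8, -7.8, 0], [0, 0, 0, 6, -1, -10.4, 0], [0, 0, 0, 6, -1, -10.4, 0]]]}}

```text
time_s: 13.88
position: [0.5318, 0.1823, 0.1444]
tool_rot: [0.862, -0.078, -0.498, -0.045]
wrist_force: [-0.6, 0.0, 1.0]
gripper_width: 0.0883
```

Call:
{"api": "servo_tool", "payload": {"targets": [[[0, 0, 0, 0, 0, 0, 25], [0, 0, 0, 0, 0, 0, 40], [0, 0, 0, 0, 0, 0, 55], [0, 0, 0, 0, 0, 0, 70], [0, 0, 0, 0, 0, 0, 80], [0, 0, 0, 0, 0, 0, 90], [0, 0, 0, 0, 0, 0, 90], [0, 0, 0, 0, 0, 0, 90]]], "squeeze": 30}}

```text
time_s: 14.88
position: [0.5317, 0.1823, 0.1446]
tool_rot: [0.862, -0.078, -0.498, -0.045]
wrist_force: [0.9, -0.8, -3.1]
gripper_width: 0.057
```

Call:
{"api": "servo_tool", "payload": {"targets": [[[0, 0, 0, 0, 0, 0, 130], [0, 0, 0, 0, 0, 0, 130], [0, 0, 0, 0, 0, 0, 130], [0, 0, 0, 0, 0, 0, 130]]], "squeeze": 45}}

```text
time_s: 15.38
position: [0.5317, 0.1825, 0.1445]
tool_rot: [0.862, -0.078, -0.498, -0.045]
wrist_force: [3.5, 0.7, -7.1]
gripper_width: 0.052
```

```bash
python3 - <<'E'
from h import *
g=snap('scene','s8');f=snap('wrist','w8'); print(sense()['gripper_width'])
a=cv2.resize(f['pixels'],(560,420)); b=cv2.resize(g['pixels'][110:190,260:305],(236,420),interpolation=cv2.INTER_CUBIC)
cv2.imwrite('pics/x8.png',np.hstack([a,b])[...,::-1])
E
```

```text
0.05205366287297389
```

View pics/x8.png

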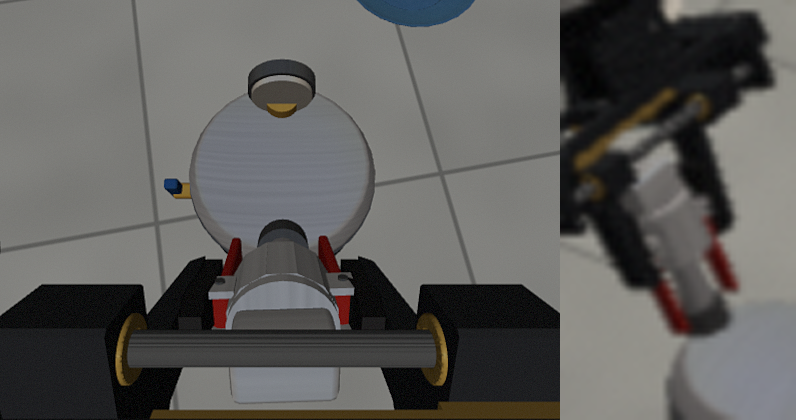

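Both arms lie along the neck, and the opening over them is 52 mm, which is fully down. I'll open and withdraw straight back.

Call:
{"api": "servo_tool", "payload": {"targets": [[[0, 0, 0, 0, 0, 0, 0], [0, 0, 0, 0, 0, 0, 0], [0, 0, 0, 0, 0, 0, 0], [0, 0, 0, 0, 0, 0, 0], [0, 0, 0, 0, 0, 0, 0], [0, 0, 0, -10, 1.8, 17, 0], [0, 0, 0, -22, 4, 39, 0], [0, 0, 0, -37, 6.7, 65, 0], [0, 0, 0, -54, 10, 95, 0], [0, 0, 0, -68, 12.5, 120, 0], [0, 0, 0, -68, 12.5, 120, 0], [0, 0, 0, -68, 12.5, 120, 0]]]}}

```text
time_s: 16.98
position: [0.4637, 0.1947, 0.2638]
tool_rot: [0.862, -0.078, -0.499, -0.045]
wrist_force: [0.3, 0.3, 0.2]
gripper_width: 0.0884
```

```bash
python3 - <<'E'
from h import *
g=snap('scene','s9');f=snap('wrist','w9'); s=sense(); print(s['gripper_width'],s['wrist_force'])
a=cv2.resize(f['pixels'][100:310,170:390],(440,420)); b=cv2.resize(g['pixels'][125:190,260:315],(355,420),interpolation=cv2.INTER_CUBIC)
cv2.imwrite('pics/x9.png',np.hstack([a,b])[...,::-1])
E
```

```text
0.08802123918809948 [ 0.80252738 -0.48638182 -0.21151448]
```

I've reached the viewing limit, so I'll check the arms numerically by comparing the red pixels with the projected flat-arm positions.

```bash
python3 - <<'E'
from h import *
np.set_printoptions(precision=1,suppress=True)
M=np.array([.529,.1828,.15]); _,r=goal(M,-.18,0); T=r.as_matrix(); n=-T[:,0]; y=-T[:,1]
G=M+.016*n
for tag in ('w9','s9'):
    f=load(tag); im=f['pixels'].astype(int); m=((im[...,0]>70)&(im[...,0]>2.2*im[...,1])&(im[...,0]>2.2*im[...,2])).astype(np.uint8)
    k,l,st,c=cv2.connectedComponentsWithStats(m)
    for i in range(1,k):
        q=proj(f,M)
        if st[i,4]>4 and np.hypot(*(c[i]-q))<70: print(tag,'blob bbox',st[i],c[i])
    for sg in (1,-1):
        for th in (0,.3):
            P=G-.028*n+sg*.024*y; tip=P+.055*(-np.cos(th)*n+sg*np.sin(th)*y)
            print(tag,'pred',sg,th,'pivot',proj(f,P),'tip',proj(f,tip))
E
```

```text
w9 blob bbox [245 201   9  17 135] [248.8 208.6]
w9 blob bbox [309 200  10  17 138] [313.6 207.6]
w9 pred 1 0 pivot [250.5 202.8] tip [255.3 186.7]
w9 pred 1 0.3 pivot [250.5 202.8] tip [237.3 187.3]
w9 pred -1 0 pivot [312.9 202.9] tip [307.8 186.8]
w9 pred -1 0.3 pivot [312.9 202.9] tip [325.9 187.4]
s9 blob bbox [281 168   3   5   5] [282.2 170. ]
s9 pred 1 0 pivot [286.9 149.9] tip [293.4 165.5]
s9 pred 1 0.3 pivot [286.9 149.9] tip [296.4 162.1]
s9 pred -1 0 pivot [276.6 158.1] tip [283.4 173.8]
s9 pred -1 0.3 pivot [276.6 158.1] tip [279.7 176. ]
```

```bash
python3 - <<'E'
from h import *
for tag in ('w9','s9'):
    f=load(tag); im=f['pixels'].astype(int); m=((im[...,0]>25)&(im[...,0]>1.8*im[...,1])&(im[...,0]>1.8*im[...,2])).astype(np.uint8)
    q=proj(f,(.529,.1828,.15)).astype(int); a,b=q[1]-40,q[0]-60
    s=m[a:q[1]+60,b:q[0]+60]
    for j in np.where(s.any(1))[0]: print(tag,j+a,(np.where(s[j])[0]+b).tolist())
E
```

```text
w9 181 [306, 307, 308, 309]
w9 182 [254, 255, 256, 257, 305, 306, 307, 308, 309]
w9 183 [253, 254, 255, 256, 257, 305, 306, 307, 308, 309, 310]
w9 184 [253, 254, 255, 256, 257, 305, 306, 307, 308, 309, 310]
w9 185 [253, 254, 255, 256, 257, 305, 306, 307, 308, 309, 310]
w9 186 [252, 253, 254, 255, 256, 305, 306, 307, 308, 309, 310, 311]
w9 187 [252, 253, 254, 255, 256, 305, 306, 307, 308, 309, 310, 311]
w9 188 [252, 253, 254, 255, 256, 257, 305, 306, 307, 308, 309, 310, 311]
w9 189 [251, 252, 253, 254, 255, 256, 258, 305, 306, 307, 308, 309, 310, 311, 312]
w9 190 [251, 252, 253, 254, 255, 256, 257, 305, 306, 307, 308, 309, 310, 311, 312]
w9 191 [250, 251, 252, 253, 254, 255, 257]
w9 192 [250]
w9 200 [308, 309, 310, 311, 312, 313, 314, 315, 316, 317, 318]
w9 201 [245, 246, 247, 248, 249, 250, 251, 252, 253, 254, 309, 310, 311, 312, 313, 314, 315, 316, 317, 318]
w9 202 [244, 245, 246, 247, 248, 249, 250, 251, 252, 253, 254, 309, 310, 311, 312, 313, 314, 315, 316, 317, 318]
w9 203 [244, 245, 246, 247, 248, 249, 250, 251, 252, 253, 310, 311, 312, 313, 314, 315, 316, 317, 318]
w9 204 [244,
[... 1586 characters left out ...]
 338, 339]
s9 119 [334, 335, 336, 337, 338, 339]
s9 120 [335, 336, 337, 338, 339]
s9 121 [335, 336, 337, 338, 339]
s9 122 [335, 336, 337, 338, 339]
s9 123 [336, 337, 338, 339]
s9 124 [337, 338, 339]
s9 125 [337, 338, 339]
s9 126 [338, 339]
s9 156 [289]
s9 157 [273, 274, 275, 289]
s9 158 [274, 275, 288, 289, 290]
s9 159 [274, 275, 289, 290]
s9 160 [276, 277, 289, 290, 291]
s9 161 [276, 277, 278, 290, 291]
s9 162 [277, 278, 290, 291, 292]
s9 163 [277, 278, 279, 290, 291, 292]
s9 164 [278, 279, 291, 292]
s9 165 [278, 279, 280]
s9 166 [279, 280]
s9 167 [279, 280, 281]
s9 168 [279, 280, 281]
s9 169 [280, 281, 282]
s9 170 [280, 281, 282, 283]
s9 171 [281, 282, 283, 284]
s9 172 [281, 282, 283, 284]
```

The tips are at columns 255.0 and 307.5. For 0 rad I predicted 255.3 and 307.8, so both arms are fully down.

```bash
python3 -c "
from bench import job_done; print(job_done())"
```

```text
the job is handed in; nothing more can be done
None
```

The cap is fully home on the slanted neck and both cam arms are flat and locked. I handed the job in at about 17 s of the 58 s allowed.

- **Placing the cap:** I gripped the cap by its block and slid it onto the neck along the neck's axis. It stopped stiffly about 0.7 mm from the predicted seat, with the tool square to the neck, while both arms were still up. I then let go and backed off.
- **Lowering the arms:** I pressed both arms down evenly with the open fingers, then closed the fingers to bring both flat. The opening over the arms read 52 mm, against the 53 mm given for both down. I opened the gripper and withdrew.

**Last checks:**
- In the final wrist picture, the arm tips lie within 0.5 px of where they should be at 0 rad.
- The wrist force was close to zero and the gripper was open and clear.
- I could not view the final picture because the 12-picture limit was reached, so the last check is from pixel positions only.
- I did not measure the bystanders again. Every move stayed well clear of them and no unexpected contact force appeared.
- My early fixed-camera estimates of the neck mouth disagreed by up to about 9 mm. I used the wrist-camera measurement instead, and the fit confirmed it.

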